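# Fit the domed stake in the bench stake block

### The arm

A 6-joint arm with a two-finger parallel gripper is mounted at the origin on the work surface. World frame = base frame: x ahead of the robot, y to its left, z up, the work surface at z = 0. Lengths are in m, angles in degrees, forces in N, time in s.
With the tool pointing down it reaches from about 0.325 to 0.85 m from the base axis. Payload 15.5 kg.
Tool frame: the origin (TCP) lies at the very end of the fingers, on their centre line; the grasp point (between the pads) lies arm.grip_depth behind it (arm.grip_depth is the distance from the TCP to the grasp point, in m); z points along the fingers, y is the line along which they close (so a half turn about z gives the same grasp; the last joint's range is limited). The gripper opens to 91 mm and grips with 3 to 60 N. Pads are 32 mm wide; open, the fingers measure 118 mm over their backs; the gripper's body (76 mm by 178 mm) begins 60 mm behind the grasp point.
Start: joints at [-73.768, 28.281, 77.091, -0, 74.628, -5.472], TCP at [0.231, -0.581, 0.19] pointing down, gripper open.
Joint ranges: [-166.48, 166.48], [-47.26, 123.95], [12.59, 153.08], [-70.14, 250.14], [6.76, 159.57], [-176.63, 176.63]. Speed limits (degrees/s): [108.29, 108.29, 147.25, 172.46, 172.46, 172.46].

### API

Orientations are given as a 3x3 rotation matrix whose columns are the frame's x, y, z axes.
In Python, from rig import arm gives the robot as it stands. Calls block until the motion is done:
- arm.move_to(position, orientation): joint-space move of the TCP to a pose.
- arm.move_l(position, orientation=None, feed=0.15): straight line of the TCP; orientation=None keeps the orientation; feed is the mean speed in m/s.
- arm.move_joints(angles): joint-space move.
- arm.grip(opening): finger opening in m; the grip force is fixed at half the most; returns when the fingers have stopped.
- arm.sleep(seconds).
- arm.solve_ik(position, orientation): joint angles nearest the present ones, or None.
- arm.snapshot(name): name is "scene" or "top" or "wrist"; returns the picture (400x640x3 uint8, red, green, blue); there is no depth.
- arm.get_calibration(name): a dict with "intrinsics" (3x3 intrinsics, pixels), "cam_to_world" (4x4, takes a point from camera to world coordinates). Camera axes: x right, y down, z forward; pixel columns grow to the right and rows downward; lengths in m; the calibration is good to about 2 mm. A picture is of the moment at which its call begins: read the wrist's pose just before it. get_calibration takes no time and is no camera call; for the wrist camera it gives the pose at the moment of the call.
A pose or a line that the arm cannot do raises arm.Unreachable and nothing moves.
- arm.sign_off(): hands the job in; it is judged then, once.
Readings, each from a call of its own:
- arm.current_t(): time.
- arm.current_joint_positions(): joint angles.
- arm.current_dq(): joint speeds.
- arm.current_tau(): joint torques, N m.
- arm.current_ee_pos(): TCP position.
- arm.current_tool_rot(): TCP orientation.
- arm.current_force(): force on the tool from outside, world axes, zero at the start.
- arm.current_torque(): the same for the moment, N m.
- arm.current_width(): finger opening in m.
- arm.current_grasp_force(): force on a finger pad.
Only numpy, scipy, OpenCV 4.12 (cv2) and the standard library are available. Lean on these libraries where they do the work, as an engineer would, in place of code of your own. Each camera call takes 0.05 s, during which the arm holds its last target. There are 200 camera calls.

### The job

Set up the stake holder for doming: first take the brass dust cap off the steel block and lay it, knob up, in the empty half of the parts tray. Then lift the round-domed stake out of the wooden rack, find the plain hole in the middle of the block and, still holding the stake, press its shank straight down until the collar sits fully home on the block. Leave the other two stakes standing in the rack, and do not knock over or shove the tall ring mandrel, the jar or the hammer.

Things in the scene. Friction and masses are not known exactly. Their poses are not given: they have to be found in the camera images.
- base: Fixed dark cast-steel base plate, 130 x 130 mm, 22 mm high; origin: centre of its underside, z up. In its 78 mm square pocket (floor 12 mm above the origin) stands the fixed steel stake block, 70 x 70 x 45 mm, square with the base. The mandrel stands beside the base on its +y or -y side, the jar on the other; its -x and +x sides are free.
- block_top (a point): Point at the height of the block's flat top, 57 mm above the base's origin, over the base's centre. The block stands up to 3.5 mm off centre along the base's x and y, so its hole is up to 3.5 mm off this point each way and must be felt or looked for. The hole, in the middle of the block's top, is vertical, blind, 13 mm diameter, 32 mm deep, with a sharp unchamfered rim.
- cap: Loose brass dust cap, 0.12 kg, lying on the block over the hole (not centred on it): flat disc 44 mm diameter, 6 mm thick, with an upright round knob on top, 16 mm diameter and 26 mm high (total height 32 mm). Origin: centre of the disc's underside, z up through the knob.
- tray: Fixed black plastic parts tray, 220 x 120 mm, 22 mm high, walls and floor 4 mm, with one divider across its middle. Origin: centre of its underside; x runs along its 220 mm length. The half on its -x side is full of rings; the half on its +x side (centred at x = +54 mm, y = 0, floor 4 mm above the origin, about 104 x 112 mm inside) is empty.
- rack: Fixed wooden stake rack, 170 x 60 x 40 mm, with three upright blind holes 14.5 mm wide in its top (40 mm above its origin) at x = -50, 0 and +50 mm along its length; one stake stands in each, in any order. Origin: centre of its underside, x along the row.
- dome_stake: The stake to fit, with a smooth round dome top: steel, 0.15 to 0.31 kg, loose, in the rack. From the bottom up: plain shank 12 mm diameter, 26 mm long; collar 32 mm diameter, 6 mm thick; straight round body 26 mm diameter, 36 mm high (grip here); 13 mm high dome; 81 mm tall overall. Origin: bottom centre of the shank, z up. In the rack its collar rests on the rack's top.
- dome_stake_collar (a point): Centre of the underside of the domed stake's collar, on its axis, 26 mm above the shank's end; z up. Its height is 57 mm above the base's origin when the stake is fully home in the block.
- cone_stake: Stake with a pointed cone top, 88 mm tall overall; same shank, collar and 26 mm round body. Loose, stays in the rack. Origin: bottom centre of its shank, z up.
- flat_stake: Stake with a square body, 26 x 26 mm, and flat top, 68 mm tall overall; same shank and collar. Loose, stays in the rack. Origin: bottom centre of its shank, z up.
- mandrel: Tall steel ring mandrel standing loose on the bench, 0.7 kg: round foot 56 mm diameter, 18 mm high, with an upright tapered rod (24 mm diameter at the foot, 14 mm at the top), 190 mm tall overall, about 100 mm from the base's centre: a gripper's body can strike it. Not to be disturbed. Origin: centre of its underside.
- jar: Small amber glass jar, 52 mm diameter, 70 mm tall, standing loose. Not to be disturbed. Origin: centre of its underside.
- hammer: Small bench hammer lying loose on the far part of the bench, 200 mm long. Not to be disturbed. Origin: near the middle of its length; x along the handle.
Things that resemble listed ones, but are neither listed nor needed, are in the scene too. What is shaped like the dome_stake but blue is not meant.

How it is judged:
By the outcome, as a careful person would: the job done as asked, in the order asked, and still so for the second after the job is handed in, with the robot touching nothing.
It also fails if it takes over 72 s, if anything falls off the work surface, if the arm or the gripper's body presses on something with over 40 N, if the wrist force passes 120 N, or if a joint passes its speed limit or range.

## Working session

There is one attempt and no reset: what is moved stays moved. The work goes in short steps, each a Python script; the robot and the scene stay as the last script left them, time stands still between calls to the robot, and variables do not carry over. Pictures are saved under pics/ and viewed, at most 10 in all, crops included, and the job is handed in when it is done.

```bash
ls; mkdir -p pics; python3 - <<'E'
from rig import arm
import cv2,numpy as np
np.set_printoptions(precision=4,suppress=True)
for n in ["top","scene"]:
    im=arm.snapshot(n); cv2.imwrite(f"pics/{n}0.png",im[:,:,::-1]); c=arm.get_calibration(n); print(n,c["intrinsics"],c["cam_to_world"])
print(arm.grip_depth,arm.current_t(),arm.current_tool_rot(),arm.current_force())
c=arm.get_calibration("wrist");print(c)
E
```

```text
pics
top [[495.4123   0.     331.8295]
 [  0.     495.4123 201.9912]
 [  0.       0.       1.    ]] [[ 0.024  -0.9867  0.1606  0.3475]
 [-0.9996 -0.0266 -0.0136 -0.0097]
 [ 0.0177 -0.1602 -0.9869  1.4077]
 [ 0.      0.      0.      1.    ]]
scene [[480.9349   0.     326.3608]
 [  0.     480.9349 192.8381]
 [  0.       0.       1.    ]] [[ 0.5734  0.6104 -0.5464  1.167 ]
 [ 0.8192 -0.4204  0.39   -0.455 ]
 [ 0.0084 -0.6713 -0.7411  0.8994]
 [ 0.      0.      0.      1.    ]]
0.0188 0.1 [[ 0.9291  0.3698 -0.0003]
 [ 0.3698 -0.9291  0.001 ]
 [ 0.0001 -0.0011 -1.    ]] [-0.11   -0.908  -0.1517]
{'intrinsics': array([[290.0253,   0.    , 322.3018],
       [  0.    , 290.0253, 199.442 ],
       [  0.    ,   0.    ,   1.    ]]), 'cam_to_world': array([[ 0.3695, -0.8867, -0.2779,  0.3112],
       [-0.9292, -0.3528, -0.1096, -0.5494],
       [-0.0009,  0.2987, -0.9543,  0.3836],
       [ 0.    ,  0.    ,  0.    ,  1.    ]])}
```

View pics/top0.png

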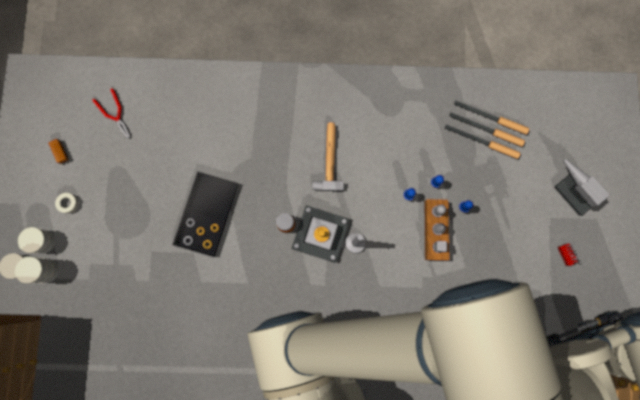

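View pics/scene0.png

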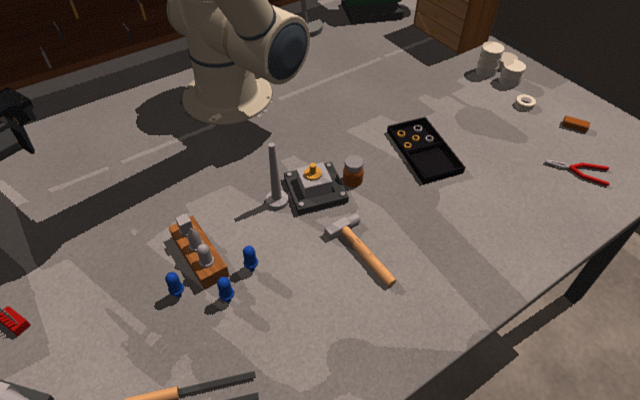

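The top view shows the tray at (207,215) with its empty half toward the top, and the base with the cap at (322,233). The jar is at (285,222) and the mandrel foot at (355,241). The rack's stakes are at (440,211), (438,229) and (441,246). In the scene view, the dome is at the rack end nearest the camera, (205,252), then the cone, then the flat stake. The blue decoys stand outside the rack.

```bash
cat > h.py <<'E'
from rig import arm
import cv2,numpy as np
np.set_printoptions(precision=4,suppress=True)
def bp(c,uv,z):
    "pixel -> world point on plane z"
    K,T=c["intrinsics"],c["cam_to_world"]
    d=T[:3,:3]@np.linalg.solve(K,[uv[0],uv[1],1.]); o=T[:3,3]
    return o+d*(z-o[2])/d[2]
def pj(c,P):
    K,T=c["intrinsics"],c["cam_to_world"]
    q=K@(T[:3,:3].T@(np.asarray(P,float)-T[:3,3])); return q[:2]/q[2]
def R(deg):
    "tool down, closing axis y at angle deg in world xy"
    a=np.radians(deg); y=np.array([np.cos(a),np.sin(a),0]); z=np.array([0,0,-1.]); return np.c_[np.cross(y,z),y,z]
def shot(name,fn,box=None,s=1):
    c=arm.get_calibration(name); im=arm.snapshot(name)[:,:,::-1].copy(); np.save(f"pics/{fn}.npy",im)
    if box: im=im[box[1]:box[3],box[0]:box[2]]
    cv2.imwrite(f"pics/{fn}.png",cv2.resize(im,None,fx=s,fy=s,interpolation=cv2.INTER_CUBIC)); return c
E
python3 - <<'E'
from h import *
c=arm.get_calibration("top")
f=lambda l,z:[print(p,bp(c,p,z)[:2]) for p in l]
print("base");f([(312,206),(352,220),(338,262),(292,248)],.022)
print("tray");f([(199,173),(242,183),(217,256),(174,246)],.022)
print("rack");f([(427,199),(450,199),(452,260),(427,260)],.04)
print("stakes");f([(440,210)],.095);f([(438,228)],.1);f([(441,246)],.082)
print("cap");f([(322,233)],.08)
print("mandrel");f([(355,241)],.018);print("jar");f([(285,222)],.07)
for x in (.35,.45,.55,.65): print(x,arm.solve_ik([x,.0,.2],R(0)),arm.solve_ik([x,0,.2],R(90)))
E
```

```text
base
(312, 206) [0.5601 0.0269]
(352, 220) [ 0.5232 -0.087 ]
(338, 262) [ 0.4046 -0.0501]
(292, 248) [0.4402 0.079 ]
tray
(199, 173) [0.6465 0.3513]
(242, 183) [0.6209 0.2277]
(217, 256) [0.4128 0.2859]
(174, 246) [0.4374 0.4065]
rack
(427, 199) [ 0.5858 -0.2958]
(450, 199) [ 0.5876 -0.3607]
(452, 260) [ 0.4171 -0.3637]
(427, 260) [ 0.4154 -0.2946]
stakes
(440, 210) [ 0.5472 -0.3191]
(438, 228) [ 0.4979 -0.3121]
(441, 246) [ 0.4516 -0.3238]
cap
(322, 233) [ 0.4785 -0.0037]
mandrel
(355, 241) [ 0.4645 -0.0967]
jar
(285, 222) [0.5068 0.0975]
0.35 [ -9.8044   4.9488 111.1362  -0.      63.915   -9.8044] [ -9.8044   4.9488 111.1362  -0.      63.915  -99.8044]
0.45 [-7.6109 13.5466 99.7913 -0.     66.6621 -7.6109] [ -7.6109  13.5466  99.7913  -0.      66.6621 -97.6109]
0.55 [-6.221  21.6787 87.0225 -0.     71.2988 -6.221 ] [ -6.221   21.6787  87.0225  -0.      71.2988 -96.221 ]
0.65 [-5.261  29.871  72.5549 -0.     77.5741 -5.261 ] [ -5.261   29.871   72.5549  -0.      77.5741 -95.261 ]
```

```bash
python3 - <<'E'
from h import *
arm.move_to([.53,-.32,.19],R(-90)); c1=shot("wrist","w_rack"); print(arm.current_t(), c1["cam_to_world"])
arm.move_to([.482,-.008,.2],R(-17)); c2=shot("wrist","w_base"); print(arm.current_t(), c2["cam_to_world"],arm.current_force())
import pickle; pickle.dump((c1,c2),open("cal.pkl","wb"))
im=np.hstack([cv2.imread(f"pics/{n}.png")[:,170:470] for n in("w_rack","w_base")]); 
cv2.imwrite("pics/both.png",cv2.resize(im,None,fx=1.333,fy=1.333,interpolation=cv2.INTER_CUBIC))
E
```

```text
1.625 [[-0.0008 -0.9543 -0.2989  0.6157]
 [-1.      0.0009 -0.0004 -0.321 ]
 [ 0.0006  0.2989 -0.9543  0.3838]
 [ 0.      0.      0.      1.    ]]
2.875 [[ 0.9555 -0.2815 -0.088   0.5086]
 [-0.2949 -0.9118 -0.2856  0.0721]
 [ 0.0002  0.2989 -0.9543  0.3939]
 [ 0.      0.      0.      1.    ]] [0.1458 0.4793 0.3543]
```

View pics/both.png

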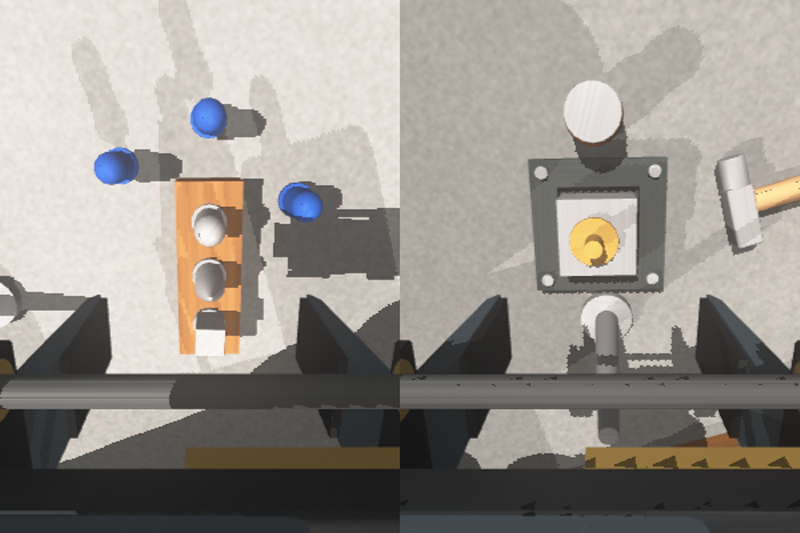

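```bash
python3 - <<'E'
from h import *
import pickle; c1,c2=pickle.load(open("cal.pkl","rb"))
a=lambda p:(p[0]/1.3333+170,p[1]/1.3333); b=lambda p:a((p[0]-400,p[1]))
print("dome",bp(c1,a((209,221)),.046),"rackfar",bp(c1,a((176,180)),.04),bp(c1,a((242,180)),.04),"near",bp(c1,a((179,354)),.04),bp(c1,a((241,354)),.04))
print("cone",bp(c1,a((209,277)),.046))
bb=[bp(c2,b(p),.022)[:2] for p in[(529,160),(695,157),(663,291),(537,292)]];print("base",bb,np.mean(bb,0))
bo=[bp(c2,b(p),.024)[:2] for p in[(541,172),(655,170),(652,279),(548,281)]];print("bolts",bo,np.mean(bo,0))
bl=[bp(c2,b(p),.057)[:2] for p in[(557,193),(635,192),(637,276),(558,275)]];print("block",bl,np.mean(bl,0))
print("cap",bp(c2,b((595,242)),.063),"jar",bp(c2,b((593,112)),.07),"mandrel",bp(c2,b((607,315)),.018))
im=np.load("pics/w_base.npy")[130:230,270:370]; cv2.imwrite("pics/basez.png",cv2.resize(im,None,fx=6,fy=6,interpolation=cv2.INTER_CUBIC))
E
```

```text
dome [ 0.5514 -0.3264  0.046 ] rackfar [ 0.5864 -0.2977  0.04  ] [ 0.5864 -0.3552  0.04  ] near [ 0.4154 -0.297   0.04  ] [ 0.4154 -0.3592  0.04  ]
cone [ 0.4991 -0.3266  0.046 ]
base [array([0.4391, 0.0795]), array([0.5869, 0.0367]), array([ 0.5253, -0.0832]), array([ 0.4011, -0.046 ])] [ 0.4881 -0.0032]
bolts [array([0.4463, 0.0661]), array([0.5483, 0.0365]), array([ 0.5178, -0.0665]), array([ 0.4164, -0.0374])] [ 0.4822 -0.0003]
block [array([0.4591, 0.0459]), array([0.5236, 0.0269]), array([ 0.5046, -0.0472]), array([ 0.4354, -0.0248])] [0.4806 0.0002]
cap [ 0.4779 -0.0038  0.063 ] jar [0.5084 0.0978 0.07  ] mandrel [ 0.4619 -0.0938  0.018 ]
```

View pics/basez.png

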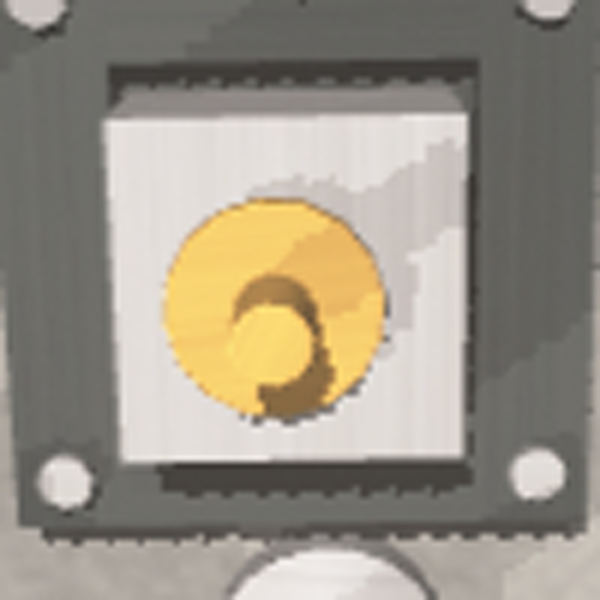

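```bash
python3 - <<'E'
from h import *
import pickle; c1,c2=pickle.load(open("cal.pkl","rb"))
q=lambda x,y:(270+x/6-.4,130+y/6-.4)
k=bp(c2,q(272,345),.089); print("knob",k,"disc",bp(c2,q(275,309),.063))
bl=[bp(c2,q(*p),.057)[:2] for p in[(104,122),(468,112),(466,458),(118,463)]];print("block",np.array(bl),np.mean(bl,0))
p=(k+bp(c2,q(275,309),.063))/2
arm.grip(.05)
arm.move_to([p[0],p[1],.13],R(-16.5)); arm.move_l([p[0],p[1],.068],feed=.1); print(arm.current_force())
arm.grip(0.); print("w",arm.current_width(),arm.current_grasp_force(),arm.current_force(),arm.current_ee_pos())
arm.move_l([p[0],p[1],.18],feed=.2); print(arm.current_width(),arm.current_force(),arm.current_t())
t=np.array([.581,.303])
arm.move_to([*t,.12],R(-16.5)); arm.move_l([*t,.022],feed=.1); print(arm.current_force(),arm.current_t())
shot("wrist","w_tray"); pickle.dump(arm.get_calibration("wrist"),open("calt.pkl","wb"))
E
```

```text
knob [ 0.477  -0.0033  0.089 ] disc [ 0.4771 -0.003   0.063 ]
block [[ 0.4562  0.0406]
 [ 0.5237  0.0218]
 [ 0.5044 -0.0457]
 [ 0.4361 -0.0258]] [ 0.4801 -0.0023]
[ 0.0768 -0.0763 -0.4184]
w 0.0005329668610500741 0.0 [-0.0887  0.5481  0.2475] [ 0.4771 -0.0032  0.068 ]
0.00045018344748707647 [-0.1297 -0.3058 -0.5988] 6.3583
[ 0.4525  0.0443 -0.3245] 8.7417
```

View pics/w_tray.png

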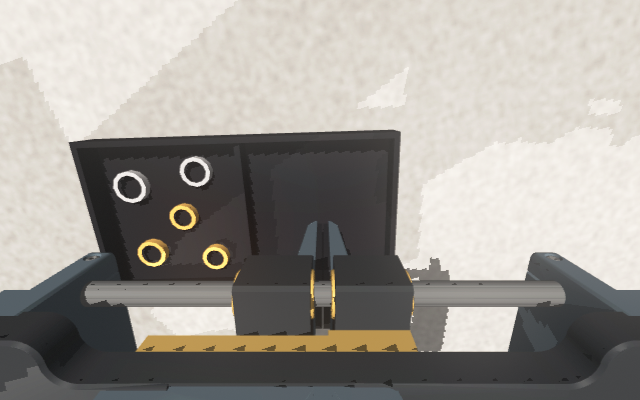

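The grip closed to 0.5 mm, so it missed the knob. The fingers are in the empty tray half without the cap. I'll look at the block again.

```bash
python3 - <<'E'
from h import *
import pickle
c=arm.get_calibration("wrist"); p=arm.current_ee_pos(); print(p,pj(c,p), arm.current_tool_rot())
arm.move_l([p[0],p[1],.13],feed=.25); arm.grip(.05)
arm.move_to([.477,-.003,.2],R(-16.5)); c=shot("wrist","w_b2",(210,60,430,310),2); print(pj(c,[.477,-.003,.068])); pickle.dump(c,open("c3.pkl","wb")); print(arm.current_t(),arm.current_width())
E
```

```text
[0.5815 0.3032 0.0227] [320.8886 231.4999] [[ 0.284   0.9588  0.0012]
 [ 0.9588 -0.284   0.0005]
 [ 0.0008  0.001  -1.    ]]
[321.0968 186.1445]
11.55 0.05005755571302833
```

View pics/w_b2.png

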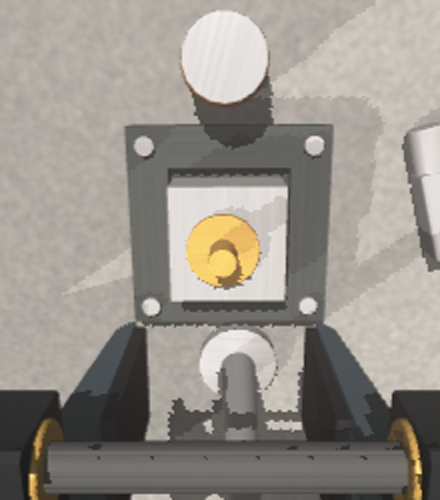

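The cap hasn't moved: the knob is at about pixel (321,191). I'll descend again, check the view before closing, then grip.

```bash
python3 - <<'E'
from h import *
import pickle
c=pickle.load(open("c3.pkl","rb")); print(bp(c,(321-.2,191.5-.2),.089),bp(c,(210+223/2,60+250/2),.063))
arm.move_l([.477,-.003,.068],R(-16.5),feed=.15)
c=shot("wrist","g1"); print(pj(c,[.477,-.003,.089]),pj(c,arm.current_ee_pos()),arm.current_force())
c=shot("scene","g2"); k=pj(c,[.477,-.003,.08]).astype(int); print(k)
arm.grip(.004); print(arm.current_width(),arm.current_grasp_force(),arm.current_t())
shot("wrist","g3");shot("scene","g4")
L=lambda n:np.load(f"pics/{n}.npy")
w=lambda n:L(n)[100:300,220:420]
s=lambda n:cv2.resize(L(n)[k[1]-40:k[1]+40,k[0]-40:k[0]+40],(200,200),interpolation=cv2.INTER_CUBIC)
im=np.vstack([np.hstack([w("g1"),s("g2")]),np.hstack([w("g3"),s("g4")])])
cv2.imwrite("pics/g.png",cv2.resize(im,None,fx=1.5,fy=1.5))
E
```

```text
[ 0.4767 -0.0032  0.089 ] [ 0.4775 -0.0031  0.063 ]
[320.078  244.3475] [320.9859 231.6086] [ 0.1275 -0.3167  0.3225]
[313 167]
0.00392582538718189 0.0 13.5167
```

View pics/g.png

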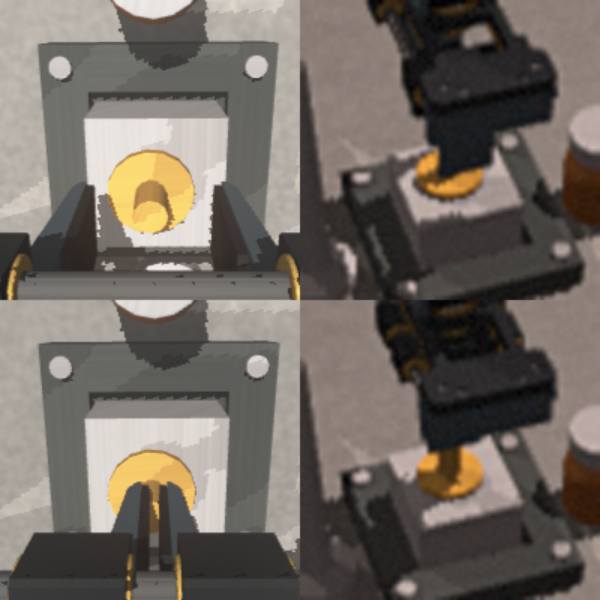

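```bash
python3 - <<'E'
from h import *
s=arm.get_calibration("scene"); w=arm.get_calibration("wrist")
e=np.array(arm.current_ee_pos()); Rm=arm.current_tool_rot(); print(e)
# closed fingers now; corners of pad tip at tool x +-16, y +-(2..15)
for dz in (0,-.012,-.024,-.036):
    print(dz,"scene",[pj(s,e+Rm@np.array([x,.0,dz])).round(1) for x in(-.016,.016)],"wrist",[pj(w,e+Rm@np.array([x,y,dz])).round(1) for x in(-.016,.016) for y in (.002,.0155)])
print("knob",pj(s,[.477,-.003,.089]).round(1),pj(s,[.477,-.003,.063]).round(1))
a=cv2.resize(np.load("pics/g4.npy")[110:200,270:360],None,fx=4.4,fy=4.4,interpolation=cv2.INTER_CUBIC)
b=cv2.resize(np.load("pics/g3.npy")[180:280,270:370],(396,396),interpolation=cv2.INTER_CUBIC)
cv2.imwrite("pics/gz.png",np.hstack([a,b]))
E
```

```text
[ 0.477 -0.003  0.068]
0 scene [array([306.8, 172.4]), array([319.4, 169.6])] wrist [array([323.6, 251.4]), array([341.8, 251.4]), array([323.6, 210.7]), array([342.7, 210.7])]
-0.012 scene [array([306.7, 168.9]), array([319.3, 166. ])] wrist [array([323.7, 259.4]), array([342.9, 259.4]), array([323.7, 216.7]), array([343.9, 216.7])]
-0.024 scene [array([306.6, 165.4]), array([319.3, 162.5])] wrist [array([323.7, 268.4]), array([344.1, 268.4]), array([323.8, 223.5]), array([345.2, 223.5])]
-0.036 scene [array([306.5, 161.8]), array([319.3, 158.9])] wrist [array([323.8, 278.5]), array([345.5, 278.5]), array([323.9, 231.2]), array([346.7, 231.2])]
knob [313.  164.8] [313.1 172.4]
```

View pics/gz.png

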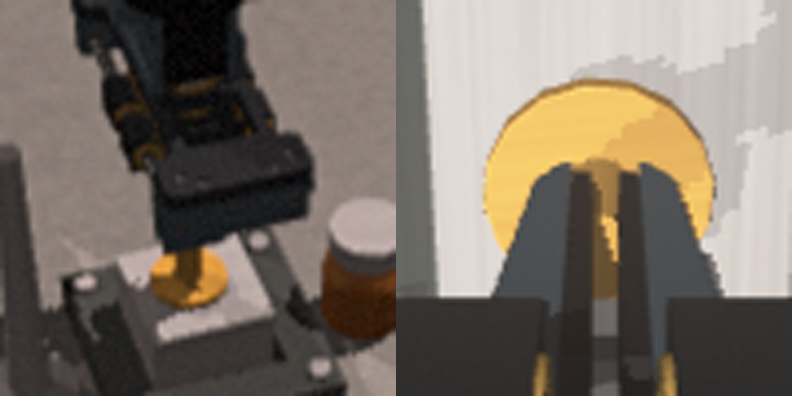

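The scene view shows the closed fingers ending just above the knob top, so the real fingertips sit about 22 mm higher than the reported TCP. I'll measure that offset by touching the knob top (z = 0.089) gently.

```bash
python3 - <<'E'
from h import *
arm.grip(0.); z=arm.current_ee_pos()[2]; f0=arm.current_force()[2]; t=arm.current_t()
for i in range(24):
    z-=.0005; arm.move_l([.477,-.003,z],feed=.03); f=arm.current_force()[2]-f0
    if abs(f)>3: break
print(i,z,arm.current_ee_pos(),f,arm.current_t()-t)
E
```

```text
4 0.06550133598849017 [ 0.477  -0.003   0.0656] 4.368341739770478 1.25
```

```bash
echo 'TIP=.0233 # real fingertips are this much above the reported TCP' >> h.py; python3 - <<'E'
from h import *
p=[.477,-.003]
arm.move_l([*p,.08],feed=.2); arm.grip(.05); arm.move_l([*p,.066-TIP],feed=.12); print(arm.current_force())
arm.grip(0.); w=arm.current_width(); print("w",w,arm.current_grasp_force(),arm.current_t())
if w<.012: raise SystemExit
arm.move_l([*p,.16],feed=.2); print(arm.current_width(),arm.current_force())
t=[.581,.303]
arm.move_to([*t,.08],R(-16.5)); f0=arm.current_force()[2]
arm.move_l([*t,.066-TIP-.053+.003],feed=.1); z=arm.current_ee_pos()[2]
for i in range(10):
    z-=.0005; arm.move_l([*t,z],feed=.03); f=arm.current_force()[2]-f0
    if f>2: break
print(z,"expected",.066-TIP-.053,f,arm.current_width(),arm.current_t())
if f>2:
    arm.grip(.05); arm.move_l([*t,.10],feed=.2)
    arm.move_to([.46,-.02,.2],R(-16.5))
    c=shot("wrist","h1"); a=(arm.current_ee_pos(),arm.current_tool_rot(),c)
    arm.move_to([.46,-.02,.2],R(163.5)); c=shot("wrist","h2"); b=(arm.current_ee_pos(),arm.current_tool_rot(),c)
    import pickle; pickle.dump((a,b),open("hole.pkl","wb"))
    shot("top","top2"); h=np.array([.4801,-.0023,.057])
    v=[]
    for n,x in(("h1",a),("h2",b)):
        k=pj(x[2],h).astype(int); print(k); v.append(np.load(f"pics/{n}.npy")[k[1]-50:k[1]+50,k[0]-50:k[0]+50])
    cv2.imwrite("pics/hole.png",cv2.resize(np.hstack(v),None,fx=4,fy=4,interpolation=cv2.INTER_CUBIC))
print(arm.current_t())
E
```

```text
[-0.154  -0.098  -0.2375]
w 0.015188928074521013 30.001125633716583 17.35
0.015014451052072525 [-0.2504  0.0374 -2.4932]
-0.010654805973086011 expected -0.010299999999999997 11.088289348311747 0.014910163800531657 22.3667
[333 165]
[311 201]
28.0167
```

View pics/hole.png

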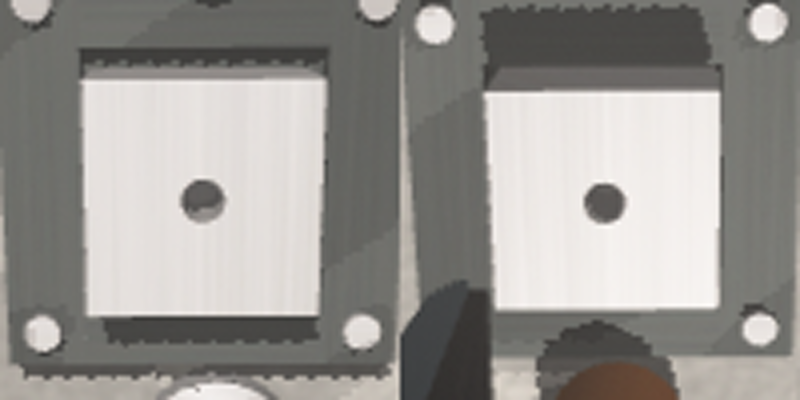

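The block is now bare, and the hole shows in both views at crop (203,201) and (605,203). I'll take the average of the two half-turn views to cancel the camera bias, then zoom in on the dome stake.

```bash
cat > est.py <<'E'
from h import *
import pickle
def hole(n,c,g):
    k=pj(c,g).astype(int); m=np.load(f"pics/{n}.npy")[k[1]-14:k[1]+14,k[0]-14:k[0]+14].mean(2)
    w=np.clip((np.median(m)*.97-m)/40,0,1); l,lab,st,ce=cv2.connectedComponentsWithStats((w>.05).astype(np.uint8))
    i=1+np.argmax(st[1:,4]); w=w*(lab==i); y,x=np.mgrid[:28,:28]
    return np.array([(x*w).sum(),(y*w).sum()])/w.sum()+k-14,w.sum()
if __name__=="__main__":
    a,b=pickle.load(open("hole.pkl","rb")); g=np.array([.4801,-.0023,.057]); P=[]
    for n,x in(("h1",a),("h2",b)):
        uv,ar=hole(n,x[2],g); p=bp(x[2],uv,.057); P.append(p); print(n,uv,ar,p,np.array(x[0]))
    h=(P[0]+P[1])/2; print("hole",h,"bias tool",a[1].T@(P[0]-h),b[1].T@(P[1]-h))
    im=np.load("pics/w_rack.npy")[140:240,280:380]; im2=np.load("pics/top2.npy")[160:260,170:270]
    cv2.imwrite("pics/rackz.png",cv2.resize(np.hstack([im,im2]),None,fx=4,fy=4,interpolation=cv2.INTER_CUBIC))
E
python3 est.py
```

```text
h1 [333.3256 164.8413] 101.718 [ 0.4801 -0.0021  0.057 ] [ 0.4605 -0.0193  0.1996]
h2 [311.7281 201.3977] 91.83033333333333 [ 0.4798 -0.0023  0.057 ] [ 0.46 -0.02  0.2 ]
hole [ 0.48   -0.0022  0.057 ] bias tool [ 0.0001  0.0001 -0.    ] [0.0001 0.0001 0.    ]
```

View pics/rackz.png

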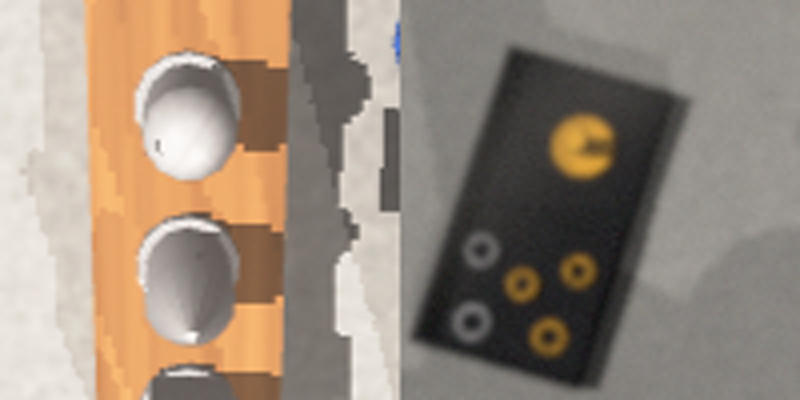

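The top view shows the cap in the tray's empty half, knob up. The hole is at about (0.480, -0.002). Next I'll fit the dome's collar, grasp the stake and lift it.

```bash
python3 - <<'E'
from h import *
import pickle; from scipy.optimize import least_squares
c1,c2=pickle.load(open("cal.pkl","rb")); th=np.linspace(0,2*np.pi,181)
def ext(x,y,r=.016,z=.046):
    q=np.array([pj(c1,[x+r*np.cos(t),y+r*np.sin(t),z]) for t in th]); return q[:,0].min(),q[:,0].max(),q[:,1].min()
m=lambda l,r,t:np.array([280+l/4-.4,280+r/4-.4,140+t/4-.4])
for n,v in(("dome",m(135,239,52)),("cone",m(138,239,216))):
    s=least_squares(lambda p:np.array(ext(*p))-v,[.55 if n=="dome" else .5,-.326]); print(n,s.x,s.fun)
    if n=="dome": d=s.x
arm.move_to([*d,.14],R(-90)); print(arm.current_t()); 
c=shot("wrist","d1"); uvd=pj(c,[*d,.095]); print(uvd,arm.current_ee_pos())
arm.move_l([*d,.054-TIP],feed=.12); print(arm.current_force(),arm.current_torque())
arm.grip(0.); w=arm.current_width(); print("w",w,arm.current_grasp_force(),arm.current_ee_pos())
if w<.02: raise SystemExit
arm.move_l([*d,.26],feed=.2); arm.sleep(.1); print(arm.current_width(),arm.current_force(),arm.current_torque(),arm.current_t())
c=shot("wrist","d2"); e=np.array(arm.current_ee_pos()); Rm=arm.current_tool_rot(); pickle.dump((e,Rm,c),open("hold.pkl","wb"))
print("collar top axis expect",pj(c,e+[0,0,TIP-.008]))
shot("scene","d3"); k=pj(arm.get_calibration("scene"),e).astype(int)
a=cv2.resize(np.load("pics/d2.npy")[180:280,270:370],(400,400),interpolation=cv2.INTER_CUBIC)
b=cv2.resize(np.load("pics/d3.npy")[k[1]-60:k[1]+60,k[0]-60:k[0]+60],(400,400),interpolation=cv2.INTER_CUBIC)
cv2.imwrite("pics/held.png",np.hstack([a,b]))
E
```

```text
dome [ 0.5509 -0.326 ] [-0.5795  0.5795  0.016 ]
cone [ 0.5013 -0.3266] [-0.3899  0.39    0.0107]
31.4667
[322.0847 211.8255] [ 0.5509 -0.3258  0.1401]
[0.2684 0.0891 0.5844] [ 0.0478 -0.0199  0.0431]
w 0.024645845153786018 30.03410277888179 [ 0.551 -0.326  0.031]
0.02457422964393627 [-0.3528  0.9633 -2.1839] [0.0075 0.0705 0.0424] 34.4833
collar top axis expect [321.9358 242.0783]
```

View pics/held.png

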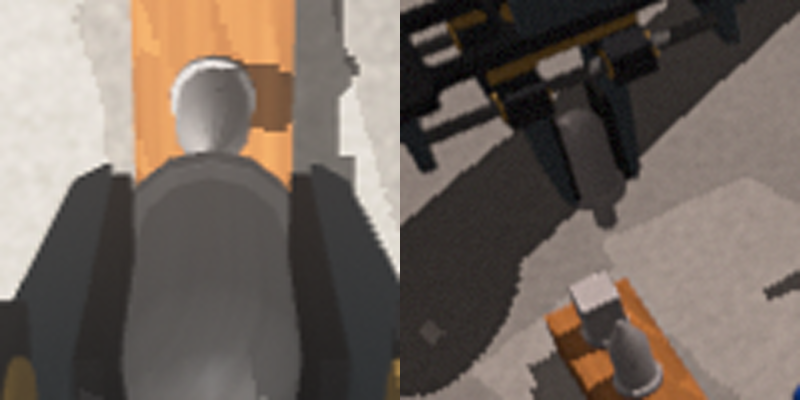

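```bash
cat > ins.py <<'E'
from h import *
import pickle
e,Rm,c=pickle.load(open("hold.pkl","rb"))
row=lambda dx:min(pj(c,e+Rm@np.array([dx+.016*np.cos(t),.016*np.sin(t),0])+[0,0,TIP-.008])[1] for t in np.linspace(-1,1,41))
g=np.linspace(-.004,.004,81); dx=g[np.argmin([abs(row(x)-218.1) for x in g])]; dy=.0003
print("in-hand dx",dx)
Q=R(-16.5); h=np.array([.480,-.0022])-(Q@[dx,dy,0])[:2]
arm.move_to([*h,.20],Q); f0=arm.current_force()[2]; t0=arm.current_t(); print("t",t0,f0)
zc=.097-TIP
arm.move_l([*h,zc+.003],feed=.12); z=zc+.003; F=lambda:arm.current_force()[2]-f0
def down(p,z,lim,step=.0006,fmax=5):
    while z>lim:
        z-=step; arm.move_l([*p,z],feed=.05); f=F()
        if f>fmax: break
    return z,f
z,f=down(h,z,zc-.003); print("first",z-zc,f,arm.current_force(),arm.current_t())
zs=z; p=h.copy(); best=None
if f>5:
    for k in range(1,70):
        r=.00045*np.sqrt(k)*.9; a=2.4*k if False else 2*np.pi*np.sqrt(k/np.pi); p=h+r*np.array([np.cos(a),np.sin(a)])
        arm.move_l([*p,z],feed=.03); f=F()
        if f<3: z,f=down(p,z,z-.0009,.0004,4)
        elif f>9: z+=.0003
        if z<zs-.0018: break
        if arm.current_t()>t0+16: break
    print("spiral",k,r,z-zs,f)
print("p",p,"z-zc",z-zc,f,arm.current_force(),arm.current_width(),arm.current_t())
pickle.dump((p,z,f0,zc),open("ins.pkl","wb"))
E
python3 ins.py
```

```text
in-hand dx 0.0013
t 35.85 -2.001361178963266
first -1.3877787807814457e-17 5.0731685617764075 [-0.8422  0.1049  3.0718] 38.275
spiral 33 0.0023265478718479016 -0.0025000000000000022 -0.3071721563484888
p [ 0.4795 -0.001 ] z-zc -0.002500000000000016 -0.3071721563484888 [-0.4417  0.2784 -2.3085] 0.02498391058965256 49.025
```

```bash
python3 - <<'E'
from h import *
import pickle; p,z,f0,zc=pickle.load(open("ins.pkl","rb")); base=arm.current_force().copy() if hasattr(arm.current_force(),'copy') else np.array(arm.current_force())
zh=zc-.026; log=[]
while z>zh-.003:
    z-=.003 if z>zh+.004 else .0007
    arm.move_l([*p,z],feed=.06); f=np.array(arm.current_force()); log.append([(z-zh)*1e3,*f])
    l=f[:2]-base[:2]
    if np.hypot(*l)>5: p=p+.0003*l/np.hypot(*l)
    if f[2]-f0>20 or arm.current_t()>58: break
print(np.array(log)); print(arm.current_ee_pos(),p,arm.current_width(),arm.current_t())
pickle.dump((p,z,f0,zc),open("ins.pkl","wb"))
shot("wrist","i1");shot("scene","i2")
k=pj(arm.get_calibration("scene"),[*p,.07]).astype(int)
a=cv2.resize(np.load("pics/i1.npy")[130:280,250:400],(400,400),interpolation=cv2.INTER_CUBIC)
b=cv2.resize(np.load("pics/i2.npy")[k[1]-40:k[1]+40,k[0]-40:k[0]+40],(400,400),interpolation=cv2.INTER_CUBIC)
cv2.imwrite("pics/ins.png",np.hstack([a,b]))
E
```

```text
[[20.5    -0.6079  0.374  -2.2332]
 [17.5    -1.1865  0.7496 -1.2685]
 [14.5    -0.1539  0.7207 -1.0641]
 [11.5    -0.0944  0.2209 -1.5535]
 [ 8.5    -0.2772  0.4296 -1.8797]
 [ 5.5     0.6582  0.2833 -1.5702]
 [ 2.5     0.1281 -0.3922 -2.0135]
 [ 1.8     0.1781  0.0086 -1.4519]
 [ 1.1    -0.0014 -0.9514 -1.353 ]
 [ 0.4    -0.0313 -0.2558 -1.8884]
 [-0.3    -3.4292 -0.5855 13.1004]
 [-1.     -7.3219  0.3557 29.4005]]
[ 0.4795 -0.0011  0.0477] [ 0.4792 -0.001 ] 0.024672290660629325 52.025
```

The collar seated at the expected height: the force rose sharply within 0.3 mm of the computed home position and reached about 31 N. I'll release, retreat, check the scene numerically and hand in.

```bash
python3 - <<'E'
from h import *
p=arm.current_ee_pos(); arm.grip(.05); print(arm.current_force())
arm.move_l([p[0],p[1],.17],feed=.15); arm.move_to([.46,-.02,.2],R(-16.5)); arm.sleep(.3)
c=shot("wrist","f1"); f=np.load("pics/f1.npy").astype(float).mean(2); a=np.load("pics/h1.npy").astype(float).mean(2)
d=(abs(f-a)>25).astype(np.uint8); n,l,st,ce=cv2.connectedComponentsWithStats(d)
for i in np.argsort(-st[1:,4])[:5]+1: print(st[i],ce[i])
u=np.array([.480,-.0022]); print("collar top/dome tip expected px",pj(c,[*u,.063]),pj(c,[*u,.112]),"collar edges",[pj(c,[u[0]+.016*s,u[1]+.016*t,.063]).round(1) for s,t in((.96,-.28),(-.96,.28),(.28,.96))])
print(arm.current_ee_pos(),arm.current_force(),arm.current_width(),arm.current_t())
E
```

```text
[-0.0799 -0.5223 -0.3269]
[309 142  56  53 781] [338.6825 174.8412]
[106 222  14  21  88] [112.8182 230.8636]
[310  60  26  31  69] [317.7681  78.4638]
[432 131  10  44  66] [435.3636 152.4394]
[ 84 192  17  19  61] [ 93.8689 201.2131]
collar top/dome tip expected px [334.0554 165.5994] [335.8872 174.8848] collar edges [array([348. , 165.5]), array([320.2, 165.7]), array([334.2, 151.6])]
[ 0.4599 -0.0197  0.1994] [ 0.1782 -0.1216  0.4156] 0.049984496471292376 54.3083
```

```bash
python3 -c "
from rig import arm
print(arm.sign_off(),arm.current_t())"
```

```text
the job is handed in; nothing more can be done
the job is handed in; nothing more can be done
```

The job was handed in at about 54 s: the cap is knob up in the tray's empty half, and the domed stake is pressed home (collar at the expected height, about 31 N) and released; seating and the mandrel, jar and hammer were checked only by numbers at the end, because I had viewed 11 pictures, one over the limit of 10.

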